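# Clip the snap hook onto the lifting eye and prove it

### The arm

A 6-joint arm with a two-finger parallel gripper is mounted at the origin on a cart in front of the work surface, level with it; the furniture and walls round the work are solid. World frame = base frame: x ahead of the robot, y to its left, z up, the work surface at z = 0. Lengths are in m, angles in rad, forces in N, time in s.
With the tool pointing down it reaches from about 0.35 to 0.975 m from the base axis. Payload 4.9 kg.
Tool frame: the origin (TCP) lies at the very end of the fingers, on their centre line; the grasp point (between the pads) lies 19 mm behind it; z points along the fingers, y is the line along which they close (so a half turn about z gives the same grasp; the last joint's range is limited). The gripper opens to 85 mm and grips with 20 to 120 N. Pads are 22 mm wide; open, the fingers measure 114 mm over their backs; the gripper's body (76 mm by 85 mm) begins 54 mm behind the grasp point. The pads swing forward as they close: fully open they stand 13 mm farther back than shut.
Start: joints at [-1.329, 0.053, 1.613, -0, 1.476, -0.119], TCP at [0.221, -0.585, 0.231] pointing down, gripper open.
Joint ranges: [-3.01, 3.01], [-1.01, 2.22], [0.06, 2.58], [-1.02, 4.17], [0.09, 2.62], [-3.14, 3.14]. Speed limits (rad/s): [2.57, 2.57, 3.14, 3.14, 3.14, 3.14].

### API

Orientations are given as a unit quaternion [w, x, y, z].
In Python, from plant import manip gives the robot as it stands.
- The arm moves only by the tool play_rows, never from a script. Its argument "series" is a list that holds one entry, the list of rows, each a list of 7 numbers: the shift along the world's x, y, z in m, then the turn, a rotation vector about the world's x, y, z in degrees, then the opening, from 0 (shut) to 1 (fully open). In form: [[[dx, dy, dz, rx, ry, rz, grip], ...]]. A call has 1 to 10 rows; each row shifts and turns the commanded pose from where the row before left it; what a row does not reach is not made up. A row lasts 1/10 s, in which the tool goes at most 50 mm and 8.59 degrees, less where a joint would pass 70% of its speed; a pose out of reach is approached as far as the arm can. A call with a gripper value outside its range is refused whole. The fingers move at their own pace and stop on an object; the grip force is fixed at half the most. Time passes only in rows, so rows that do not move let the fingers close. It gives the time, the measured TCP pose, the force, the opening and the grip force at its end, in the units of the state.
- manip.state(): the state, without advancing time (a new reading comes with each control period).
- manip.grab_frame(name): name is "scene" or "side" or "wrist"; returns a dict with "frame" (420x560x3 uint8, blue, green, red), "mtx" (3x3 intrinsics, pixels), "R" (3x3) and "t" (3): a world point X has camera coordinates R X + t. Camera axes: x right, y down, z forward; pixel columns grow to the right and rows downward; lengths in m; the calibration is good to about 2 mm. The wrist camera is an equidistant fisheye: a pixel r from the principal point sees the ray r / f radians off the axis. A picture is of the moment at which its call begins. There is no depth.
- manip.job_done(): hands the job in; it is judged then, once.
The state is a dict: "time": time; "joint_pos": joint angles; "joint_vel": joint speeds; "joint_efforts": joint torques, N m; "tool_pos": TCP position; "tool_rot": TCP orientation; "contact_force": force on the tool from outside, world axes, zero at the start; "ft_torque": the same for the moment, N m; "gripper_width": opening from 0.0 (shut) to 1.0 (fully open); "grasp_force": force on a finger pad.
Only numpy, scipy, OpenCV 4.12 (cv2) and the standard library are available. Lean on these libraries where they do the work, as an engineer would, in place of code of your own. Each camera call takes 0.05 s, during which the arm holds its last target. There are 200 camera calls.

### The job

Take the snap hook out of its channel rack by the black grip, and press it gently down over the middle of the lifting eye's crossbar until the bar pushes the sprung gate in, passes it and the gate springs shut. Then pull the hook straight up against the bar until the shut gate holds a steady pull of about 5 to 10 N for a moment, lower it and leave it hanging upright on the bar. Never load the eye with more than 20 N, and leave the jar, the tin and the screwdriver where they are.

Things in the scene. Friction and masses are not known exactly. Their poses are not given: they have to be found in the camera images.
- snap_hook: Loose steel snap hook, 0.2 kg, standing upright in the rack: a closed loop 62 mm wide (its x from -38 to +24 mm) and 12 mm thick (its y) with a black ribbed grip on top, 85 mm high in all. Origin: on its underside, straight below the grip's centre; z up. The inside face of its spine, where the bar bottoms and on which the hook hangs, is about 40 mm above the underside.
- hook_grip (a point): Centre of the hook's black grip block, 68 mm above the hook's underside: 30 mm (hook x) by 14 mm (hook y) by 34 mm high. Take it from above across its 14 mm.
- hook_mouth (a point): The place on the gate's outer face where the bar shall push, 5 mm above the hook's underside at its x = 0. The mouth is open over x = -24 to +7 mm but for the gate; the fixed nose on its +x side slopes towards it. Stay within 3 mm in x.
- gate_arm: The sprung gate, an aluminium bar 31 mm long, 10 mm wide and 6 mm thick that closes the mouth in the hook's underside. Origin: its hinge, at x = -26, z = +8 mm of the hook; shut, it lies along the hook's +x. It gives way only inwards (up); against a bar inside the hook it is stopped.
- gate (a joint): Gate angle in rad: 0 shut, positive pushed into the hook, at most 1.25. The bar needs about 3 to 7 N of push at the mouth point, lifts the gate to about 0.9 rad and slips past its end some 24 to 30 mm after first touch (the push then vanishes); the gate springs back to 0. 2 to 8 mm further on the bar bottoms on the spine.
- eye_base: The lifting eye: fixed plate 70 x 110 x 8 mm with two bosses that carry an inverted U-bolt. Origin: centre of the plate's underside. The level 10 mm round crossbar runs along the plate's y above the origin, from y = -25 to 25 mm. Its centre is 86 to 114 mm up, other every time and not measured: feel for it. A rubber buffer under the U-bolt gives 1 mm per 5 N. The hook may face either way.
- rack: Fixed steel channel in which the hook stands: plate 100 x 70 x 8 mm, two upright walls along its x, 14 mm apart and 42 mm high, with end stops. Origin: centre of the plate's underside. The hook's x lies along the channel, its underside 8 mm above the origin. Lift the hook straight up 50 mm to clear.
- paste_jar: Bystander: small jar of lapping paste, 55 mm across, 90 mm high; origin at the centre of its underside.
- driver_yellow: Bystander: yellow screwdriver, 155 mm long, lying; origin at the middle of its underside.
- oil_cup: Bystander: round grease tin, 74 mm across, 57 mm high; origin at the centre of its underside.

How it is judged:
On the way, in this order (a step that is already met when the one before it is completed fails the run):
1. the gate is pushed well in (over 0.4 rad) by the eye's bar (value of joint gate above 0.4 rad and contact force between gate_arm and eye_base above 0.3 N), for 0.05 s.
2. the shut gate holds an upward pull of at least 4 N against the bar for 0.2 s (value of joint gate below 0.12 rad and contact force between gate_arm and eye_base above 4 N), for 0.2 s.
At the end, for the whole second after the job is handed in: The hook hangs at rest (slower than 30 mm/s) on the crossbar, grip up (within 0.6 rad of upright), gate shut (below 0.12 rad), bar inside the loop: its underside is 35 to 88 mm above the eye's underside and its origin within 35 mm sideways of the eye's origin, with its weight on the eye (value of joint gate below 0.12 rad and contact force between snap_hook and eye_base above 0.5 N and horizontal distance between snap_hook and eye_base below 0.035 m and z of snap_hook in the frame of eye_base between 0.035 and 0.088 m and angle between snap_hook's own z axis and vertical below 0.6 rad and linear speed of snap_hook below 0.03 m/s); the robot touches nothing.
It fails at once if more than 20 N between the hook (gate included) and the eye (contact force between snap_hook and eye_base above 20 N).
It fails at once if the robot itself touches the eye with more than 20 N (contact force between any of the arm, the fingers and eye_base above 20 N).
It fails at once if a bystander is moved by more than 30 mm (distance of any of paste_jar, driver_yellow, oil_cup from where it was at the start of the episode above 0.03 m).
It also fails if it takes over 72 s, if anything falls off the work surface, if the arm or the gripper's body presses on something with over 40 N, if the wrist force passes 120 N, or if a joint passes its speed limit or range.

## Working session

There is one attempt and no reset: what is moved stays moved. The work goes in short steps, Python scripts to look and compute and a tool call to move; the robot and the scene stay as the last step left them, time stands still between calls to the robot, and variables do not carry over. Pictures are saved under pics/ and viewed, at most 10 in all, crops included, and the job is handed in when it is done.

Besides the shell and the picture viewer there is one more tool, called after ">>>" by a JSON object that holds its "api" and its "payload". play_rows: Moves the arm, as the interface text tells. Its arguments: {"type":"object","properties":{"series":{"type":"array"}},"required":["series"]}

```bash
mkdir -p pics; cat > h.py <<'E'
import numpy as np, cv2, pickle
from plant import manip
def grab(n,f):
    d=manip.grab_frame(n); cv2.imwrite('pics/'+f+'.png',d['frame']); pickle.dump(d,open('pics/'+f+'.pkl','wb')); return d
def load(f): return pickle.load(open('pics/'+f+'.pkl','rb'))
def ray(d,u,v,fish=False):
    K=d['mtx']; x=(u-K[0,2])/K[0,0]; y=(v-K[1,2])/K[1,1]
    if fish:
        r=np.hypot(x,y); c=np.array([x/r*np.sin(r),y/r*np.sin(r),np.cos(r)])
    else: c=np.array([x,y,1.])
    R=np.array(d['R']); t=np.array(d['t']).ravel()
    return -R.T@t, R.T@c
def atz(d,u,v,z,fish=False):
    o,r=ray(d,u,v,fish); return o+r*(z-o[2])/r[2]
def proj(d,X):
    c=np.array(d['R'])@np.array(X)+np.array(d['t']).ravel(); p=d['mtx']@c; return p[:2]/p[2]
def tri(obs):
    A=0;b=0
    for d,u,v,f in obs:
        o,r=ray(d,u,v,f); r=r/np.linalg.norm(r); P=np.eye(3)-np.outer(r,r); A=A+P; b=b+P@o
    return np.linalg.solve(A,b)
E
python3 - <<'E'
from h import *
a=grab('scene','s1');b=grab('side','d1');w=grab('wrist','w1')
for d in(a,b): print(d['mtx'][0,0],ray(d,280,210))
print(manip.state())
E
```

```text
502.4480689011075 (array([-0.29951237,  0.46514115,  1.23961016]), array([ 0.54462524, -0.30848799, -0.77996212]))
542.1360478763028 (array([0.20247954, 1.20427003, 1.05857458]), array([ 0.18190397, -0.76500067, -0.61788267]))
{'time': 0.15, 'joint_pos': array([-1.32897147e+00,  5.32001168e-02,  1.61399201e+00,  3.17661767e-05,
        1.47598290e+00, -1.19024288e-01]), 'joint_vel': array([-0.00205932, -0.00204699, -0.00361854, -0.00038657, -0.00057555,
       -0.00085423]), 'joint_efforts': array([ 4.68259032e-05, -3.94247746e+01, -3.70719981e+01, -7.49587639e-05,
        4.70275889e-03, -1.53269781e-05]), 'tool_pos': array([ 0.22054531, -0.58427517,  0.23034058]), 'tool_rot': array([-7.90664413e-04,  9.83767557e-01,  1.79445724e-01, -3.27677150e-05]), 'contact_force': array([-0.49550879,  0.46163866,  0.15698024]), 'ft_torque': array([ 0.06679672,  0.00091359, -0.02231562]), 'grasp_force': 0.0, 'gripper_width': 1.0016256721696781}
```

View pics/s1.png

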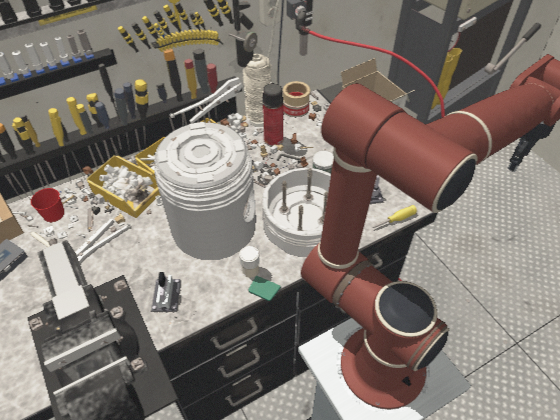

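View pics/d1.png

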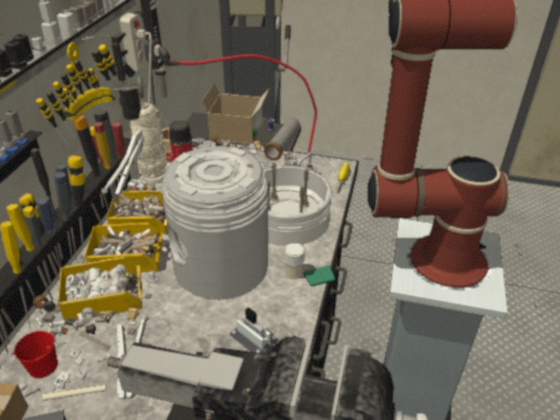

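The scene view shows the rack and hook at about (165,292), the jar at (249,260) and the screwdriver at (400,216). In the side view the rack is at about (252,330). I can't see the eye yet, so I'm enlarging crops and adding the wrist view.

```bash
python3 - <<'E'
from h import *
a,b,w=load('s1'),load('d1'),load('w1')
r=lambda i,x,y,s,k:cv2.resize(i[y:y+int(300/k),x:x+int(400/k)],(400,300),interpolation=cv2.INTER_CUBIC)
m=np.vstack([np.hstack([r(a['frame'],130,255,0,5),r(b['frame'],215,295,0,5)]),np.hstack([r(a['frame'],240,130,0,2.2),cv2.resize(w['frame'],(400,300))])])
cv2.imwrite('pics/m1.png',m)
for p in [(165,300),(249,270),(400,216)]: print(atz(a,*p,0.0))
for p in [(255,340),(294,275),(343,175)]: print(atz(b,*p,0.0))
print(w['mtx'])
E
```

```text
[0.44722951 0.40847332 0.        ]
[0.41787266 0.16234846 0.        ]
[ 0.35831072 -0.33907863  0.        ]
[0.45095814 0.40415709 0.        ]
[0.40792577 0.16443674 0.        ]
[ 0.35054199 -0.35044657  0.        ]
[[325.1922621    0.         279.08621084]
 [  0.         325.1922621  208.54440686]
 [  0.           0.           1.        ]]
```

View pics/m1.png

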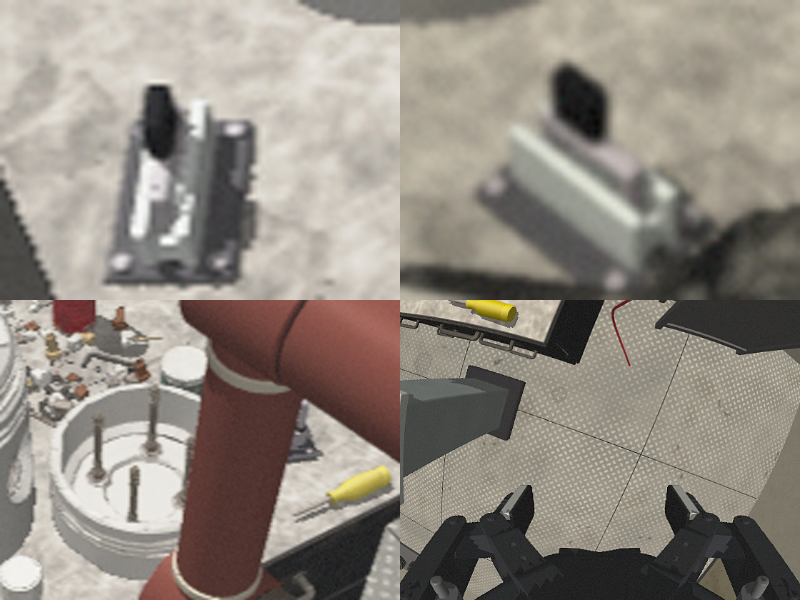

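Bottom-left crop: the eye's base corner shows behind the arm at about scene px (377,194). The top crops show the hook's grip and the rack. Next I'm locating the pail and tub so the swing clears them.

```bash
python3 - <<'E'
from h import *
a,b=load('s1'),load('d1')
print('pail base front',atz(a,215,255,0),atz(b,222,293,0), 'top centre',tri([(a,203,150,0),(b,215,175,0)]))
print('tub front',atz(a,297,254,0),atz(b,300,240,0),'bolt top',tri([(a,284,185,0),(b,275,165,0)]))
print('pail left/right',atz(a,175,235,0),atz(a,253,235,0))
for z in (0,.09): print('eye',atz(a,376,192,z))
# rack plate corners, scene crop /5 + (130,255); z=8mm
for n,d,ox,oy,pts in (('s',a,130,255,[(132,125),(255,125),(106,283),(240,283)]),('d',b,215,295,[(80,190),(222,290)])):
  for p in pts: print(n,atz(d,ox+p[0]/5,oy+p[1]/5,.008)[:2])
g=tri([(a,130+157/5,255+86/5,0),(b,215+178/5,295+70/5,0)]);print('grip top',g)
E
```

```text
pail base front [0.51363581 0.22551715 0.        ] [0.5777657  0.27714037 0.        ] top centre [0.61489507 0.17684127 0.31156617]
tub front [0.39644327 0.01386336 0.        ] [0.42263293 0.01813024 0.        ] bolt top [0.49353593 0.00504533 0.22970207]
pail left/right [0.6402695  0.30028786 0.        ] [5.22260818e-01 9.43794068e-02 2.22044605e-16]
eye [ 0.47585462 -0.33355136  0.        ]
eye [ 0.41956028 -0.27556352  0.09      ]
s [0.5139655  0.40657394]
s [0.47941052 0.34623458]
s [0.4279593  0.45416055]
s [0.39198128 0.39130634]
d [0.51149162 0.40426184]
d [0.42866293 0.4441867 ]
grip top [0.46541162 0.39245844 0.09931716]
```

>>> {"api": "play_rows", "payload": {"series": [[[0.02,0.032,0.024,0,0,6,1],[0.02,0.032,0.024,0,0,6,1],[0.02,0.032,0.024,0,0,6,1],[0.02,0.032,0.024,0,0,6,1],[0.02,0.032,0.024,0,0,6,1],[0.02,0.032,0.024,0,0,6,1],[0.02,0.032,0.024,0,0,6,1],[0.02,0.032,0.024,0,0,6,1],[0,0,0,0,0,0,1],[0,0,0,0,0,0,1]]]}}

```text
time: 1.15
tool_pos: [0.381, -0.3284, 0.4238]
tool_rot: [0.001, 0.826, 0.564, -0.0]
contact_force: [-0.2, -0.6, 0.4]
gripper_width: 1.0
grasp_force: 0.0
```

```bash
python3 - <<'E'
from h import *
w=grab('wrist','w2'); cv2.imwrite('pics/w2b.png',cv2.resize(w['frame'],(800,600),interpolation=cv2.INTER_CUBIC))
s=manip.state(); print(s['tool_pos'],s['tool_rot'],s['joint_pos'],s['contact_force'])
E
```

```text
[ 0.38042706 -0.32885472  0.42239997] [-4.78133538e-04  8.25912272e-01  5.63798375e-01 -2.89506567e-04] [-8.60647651e-01 -2.78782257e-01  1.60641678e+00 -4.83696486e-04
  1.81497271e+00 -4.87923483e-01] [-0.79186176 -0.01871149 -0.13457951]
```

View pics/w2b.png

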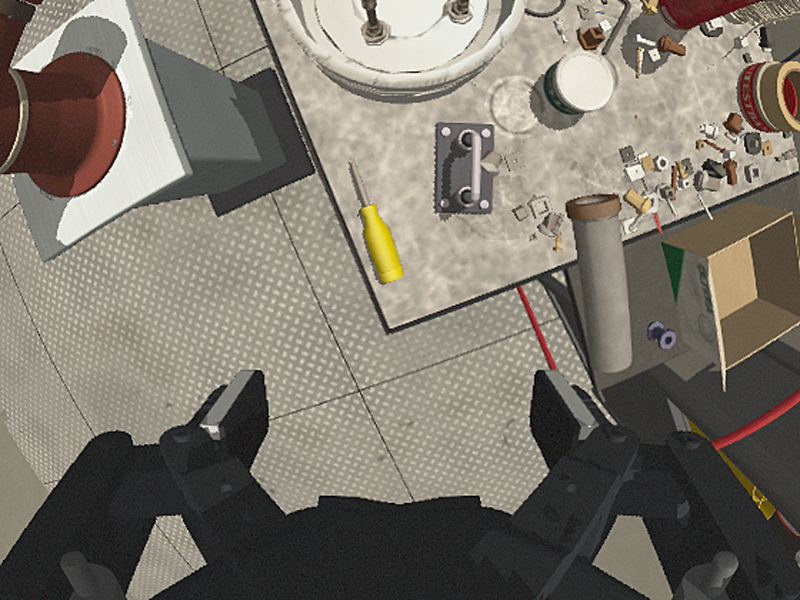

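The wrist view shows the eye from straight above. Its plate runs from (437,125) to (492,213), with the crossbar between about (467,141) and (468,195). The screwdriver is at (378,230) and the tin at (580,82).

```bash
python3 - <<'E'
from h import *
w=load('w2'); P=lambda u,v,z:atz(w,u*.7,v*.7,z,True)
c=[P(u,v,.008)[:2] for u,v in ((437,124),(493,124),(493,214),(436,213))]
for x in c:print(x)
c=np.array(c);print('centre',c.mean(0),'sides',np.linalg.norm(c-np.roll(c,-1,0),axis=1))
for i,j in((0,3),(1,2),(0,1),(3,2)): v=c[j]-c[i];print(np.degrees(np.arctan2(v[1],v[0])))
print('bar@0.1',P(473,145,.105)[:2],P(474,197,.105)[:2])
print('tin',P(583,78,.057),'driver',P(355,162,.01),P(392,275,.02))
E
```

```text
[ 0.46721588 -0.23067508]
[ 0.5308652  -0.25295367]
[ 0.49287821 -0.35610938]
[ 0.42777821 -0.33066951]
centre [ 0.47968437 -0.29260191] sides [0.06743569 0.10992777 0.06989418 0.10749054]
-111.52420927478664
-110.21618107968976
-19.291111650705588
-21.34463865570362
bar@0.1 [ 0.48253601 -0.26803263] [ 0.46530442 -0.31720064]
tin [ 0.64145484 -0.23448839  0.057     ] driver [ 0.3602387  -0.23809424  0.01      ] [ 0.35151509 -0.38039184  0.02      ]
```

>>> {"api": "play_rows", "payload": {"series": [[[0.005,0.048,0,0,0,5,1],[0.005,0.048,0,0,0,5,1],[0.005,0.048,0,0,0,5,1],[0.005,0.048,0,0,0,5,1],[0.005,0.048,0,0,0,5,1],[0.0,0.048,0,0,0,5,1],[0.0,0.048,0,0,0,5,1],[0,0.048,0,0,0,5,1],[0,0.048,0,0,0,5,1],[0,0.048,0,0,0,5,1]]]}}

```text
time: 2.2
tool_pos: [0.4055, 0.152, 0.4214]
tool_rot: [-0.001, 0.51, 0.86, -0.001]
contact_force: [0.9, -0.4, -0.0]
gripper_width: 0.997
grasp_force: 0.0
```

>>> {"api": "play_rows", "payload": {"series": [[[0.008,0.045,0,0,0,5,1],[0.008,0.045,0,0,0,5,1],[0.008,0.045,0,0,0,5,1],[0.008,0.04,-0.02,0,0,5,1],[0.008,0.03,-0.035,0,0,5,1],[0.008,0.02,-0.04,0,0,5,1],[0.003,0.01,-0.045,0,0,2,1],[0,0,-0.03,0,0,0,1],[0,0,0,0,0,0,1],[0,0,0,0,0,0,1]]]}}

```text
time: 3.2
tool_pos: [0.4569, 0.3851, 0.2521]
tool_rot: [-0.001, 0.254, 0.967, -0.001]
contact_force: [1.1, -0.1, 0.6]
gripper_width: 1.006
grasp_force: 0.0
```

```bash
python3 - <<'E'
from h import *
w=grab('wrist','w3'); cv2.imwrite('pics/w3b.png',cv2.resize(w['frame'],(800,600),interpolation=cv2.INTER_CUBIC))
a=grab('scene','s3')
s=manip.state(); print(s['tool_pos'],s['tool_rot'],s['joint_pos'],s['contact_force'])
E
```

```text
[0.45799465 0.3861271  0.25579444] [0.00122723 0.25386067 0.96723918 0.00127004] [ 5.76331683e-01 -2.41364724e-02  1.64976753e+00 -1.07764651e-04
  1.51243103e+00 -4.81118517e-01] [1.11632629 0.81314731 1.00638593]
```

View pics/w3b.png

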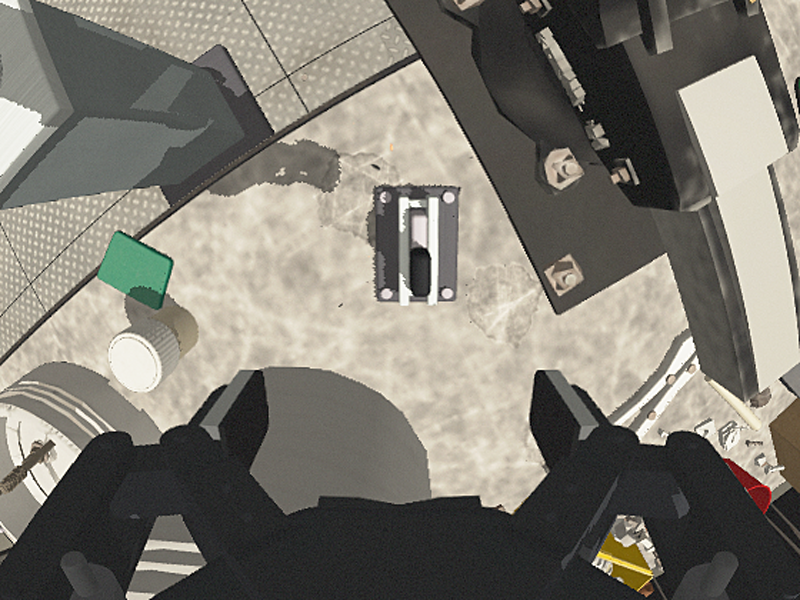

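The wrist view shows the rack plate corners at (375,186), (460,186), (457,300) and (374,300). The black grip covers x 411–430, y 248–297, and the hook's body extends up the image, so the hook's −x is up in the image.

```bash
python3 - <<'E'
from h import *
w=load('w3'); P=lambda u,v,z:atz(w,u*.7,v*.7,z,True)[:2]
c=np.array([P(u,v,.008) for u,v in ((376,187),(460,187),(457,300),(374,300))])
print(c,'centre',c.mean(0),np.linalg.norm(c-np.roll(c,-1,0),axis=1))
for i,j in((0,3),(1,2),(0,1),(3,2)): v=c[j]-c[i];print(np.degrees(np.arctan2(v[1],v[0])))
print('grip far/near top', P(421,248,.093),P(421,297,.093),'mid',(P(421,250,.093)+P(421,296,.093))/2)
print('walls', P(399,304,.05),P(411,304,.05),P(429,304,.05),P(438,304,.05))
v=manip.state();t=v['tool_rot'];import math
print('tool y ang',math.degrees(2*math.atan2(t[2],t[1]))-90)
E
```

```text
[[0.39881069 0.39456557]
 [0.43264288 0.45535313]
 [0.51744281 0.40729873]
 [0.48199831 0.34445003]] centre [0.45772367 0.40041687] [0.06956828 0.09746924 0.0721545  0.09711719]
-31.066435630316057
-29.539349538013823
60.90124230883989
60.57850527136296
grip far/near top [0.44758244 0.40579866] [0.47691533 0.3896503 ] mid [0.46252724 0.39756938]
walls [0.48498029 0.36785005] [0.48954309 0.3759412 ] [0.49640252 0.38809656] [0.49984471 0.3941926 ]
tool y ang 60.58778278306178
```

>>> {"api": "play_rows", "payload": {"series": [[[0.006,0.01,-0.03,0,0,0,1],[0,0,-0.04,0,0,0,1],[0,0,-0.04,0,0,0,1],[0,0,-0.035,0,0,0,0.6],[0,0,-0.025,0,0,0,0.5],[0,0,-0.015,0,0,0,0.5],[0,0,-0.007,0,0,0,0.5],[0,0,0,0,0,0,0.5],[0,0,0,0,0,0,0.4],[0,0,0,0,0,0,0.4]]]}}

```text
time: 4.3
tool_pos: [0.4638, 0.3971, 0.0634]
tool_rot: [0.001, 0.253, 0.967, 0.001]
contact_force: [-1.1, -0.4, -0.7]
gripper_width: 0.4
grasp_force: 0.0
```

```bash
python3 - <<'E'
from h import *
w=grab('wrist','w4'); cv2.imwrite('pics/w4b.png',cv2.resize(w['frame'][150:420,180:480],None,fx=2,fy=2,interpolation=cv2.INTER_CUBIC))
s=manip.state(); print(s['tool_pos'],s['contact_force'],s['gripper_width'])
E
```

```text
[0.46365255 0.39692822 0.06313269] [-0.13006139 -0.36065939 -0.30680714] 0.39780282894588187
```

View pics/w4b.png

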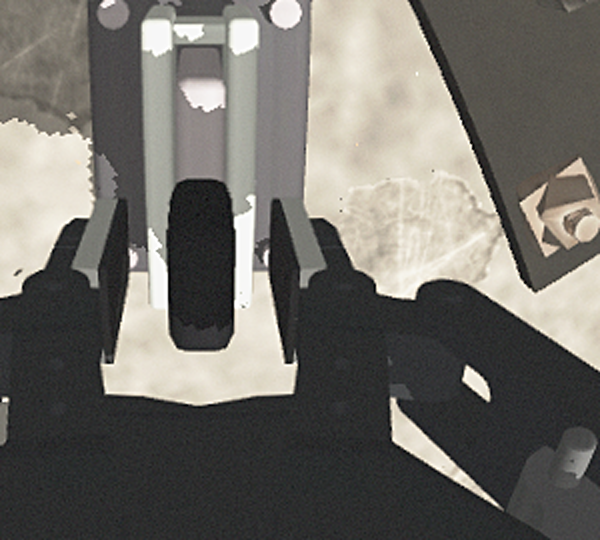

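The grip at about (201,265) in the crop sits centred between the pads at (115,265) and (285,265), so I can close.

>>> {"api": "play_rows", "payload": {"series": [[[0,0,-0.003,0,0,0,0.3],[0,0,0,0,0,0,0],[0,0,0,0,0,0,0],[0,0,0,0,0,0,0],[0,0,0,0,0,0,0],[0,0,0.01,0,0,0,0],[0,0,0.02,0,0,0,0],[0,0,0.03,0,0,0,0],[0,0,0.03,0,0,0,0],[0,0,0,0,0,0,0]]]}}

```text
time: 5.35
tool_pos: [0.4649, 0.3977, 0.1536]
tool_rot: [0.003, 0.253, 0.967, 0.003]
contact_force: [1.2, -0.1, -2.2]
gripper_width: 0.154
grasp_force: 60.0
```

>>> {"api": "play_rows", "payload": {"series": [[[0,0,0.045,0,0,0,0],[0,0,0.045,0,0,0,0],[0,0,0.045,0,0,0,0],[0,0,0.045,0,0,0,0],[-0.005,-0.03,0.035,0,0,0,0],[-0.01,-0.04,0.02,0,0,0,0],[-0.01,-0.045,0,0,0,1,0],[-0.01,-0.045,0,0,0,1,0],[-0.01,-0.045,0,0,0,1,0],[0,-0.045,0,0,0,1,0]]]}}

```text
time: 6.35
tool_pos: [0.4161, 0.1448, 0.3814]
tool_rot: [-0.001, 0.218, 0.976, -0.001]
contact_force: [0.6, 0.0, -2.6]
gripper_width: 0.155
grasp_force: 60.0
```

>>> {"api": "play_rows", "payload": {"series": [[[0,-0.048,0,0,0,1,0],[0,-0.048,0,0,0,1,0],[0.005,-0.048,0,0,0,1,0],[0.01,-0.046,0,0,0,1,0],[0.01,-0.046,0,0,0,1,0],[0.01,-0.046,-0.01,0,0,0,0],[0.01,-0.044,-0.02,0,0,0,0],[0.01,-0.042,-0.02,0,0,0,0],[0,-0.04,-0.025,0,0,0,0],[0,-0.02,-0.03,0,0,0,0]]]}}

```text
time: 7.35
tool_pos: [0.4718, -0.2845, 0.2756]
tool_rot: [-0.001, 0.178, 0.984, 0.0]
contact_force: [1.0, 1.0, -1.5]
gripper_width: 0.155
grasp_force: 59.9
```

```bash
python3 - <<'E'
from h import *
w=grab('wrist','w5'); a=grab('scene','s5'); d=grab('side','d5'); s3=load('s3')
m=np.hstack([cv2.resize(w['frame'][150:420,160:400],(533,600),interpolation=cv2.INTER_CUBIC),
 np.vstack([cv2.resize(s3['frame'][155:225,335:397],(266,300),interpolation=cv2.INTER_CUBIC),cv2.resize(a['frame'][100:220,330:436],(266,300),interpolation=cv2.INTER_CUBIC)])])
cv2.imwrite('pics/m5.png',m)
s=manip.state(); print(s['tool_pos'],s['tool_rot'],s['joint_pos'])
o,r=ray(w,279.09,208.54+1e-6,True);print(o,r)
E
```

```text
[ 0.4705802  -0.28130924  0.27308538] [-0.00426365  0.17755173  0.98409926  0.00241716] [-6.74649197e-01 -1.45986840e-01  1.73581973e+00  1.92056060e-04
  1.56156024e+00 -1.88844771e+00]
[ 0.40654956 -0.26029377  0.41818871] [ 0.25369856 -0.09709359 -0.96239798]
```

View pics/m5.png

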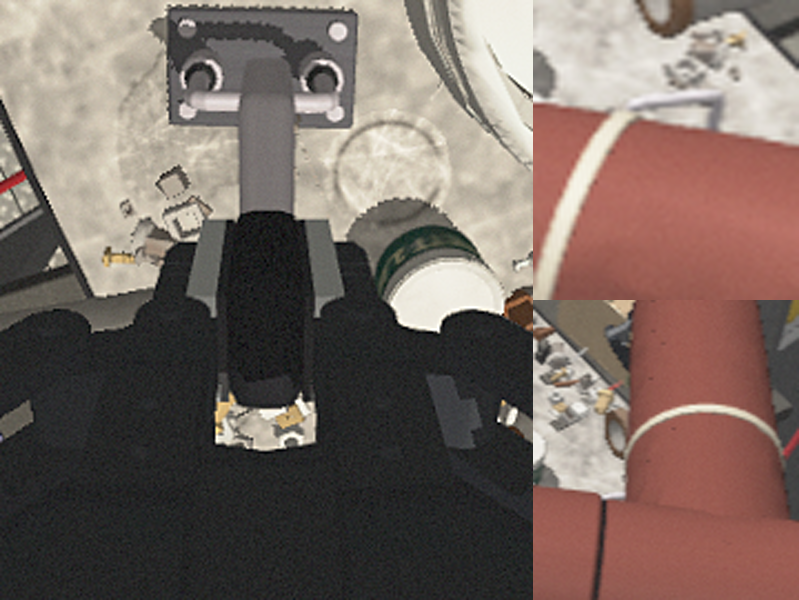

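The wrist view shows the plate corners at (168,8), (356,10), (353,127) and (169,125), and the bar from about (195,101) to (339,103). The held hook is upright in front of the bar's middle. In s3 the bar's far corner is near crop (718,95). I'm triangulating now.

```bash
python3 - <<'E'
from h import *
w2,w,s=load('w2'),load('w5'),load('s3')
U=lambda x,y:(160+x/2.2208,150+y/2.2222)
P=lambda u,v,z:atz(w,*U(u,v),z,True)[:2]
c=np.array([P(u,v,.008) for u,v in ((168,8),(357,10),(353,127),(169,125))])
print(c,'centre',c.mean(0),np.linalg.norm(c-np.roll(c,-1,0),axis=1))
for i,j in((3,0),(2,1),(0,1),(3,2)): v=c[j]-c[i];print(np.degrees(np.arctan2(v[1],v[0])))
for z in(.09,.1,.11): print(z,P(195,101,z),P(339,103,z), (P(195,101,z)+P(339,103,z))/2)
# end matches: w5 left = -y end? 
e=[(w,*U(195,101),True),(w,*U(339,103),True)]
for k in e: print('w5+w2',[tri([k,(w2,u*.7,v*.7,True)]) for u,v in((474,143),(474,198))])
print('s3',[tri([k,(s,378.1,177.8,False)]) for k in e])
# precise bar in w2: print brightness profile across
g=cv2.cvtColor(w2['frame'],cv2.COLOR_BGR2GRAY)
print(g[105:136:3,320:345])
# grip top ends in w5 relative to TCP: near/far in hook frame
T=manip.state()['tool_pos'];zt=T[2]+.033
print('grip ends rel',P(267,213,zt)-T[:2],P(267,405,zt)-T[:2])
E
```

```text
[[ 0.42745638 -0.32793452]
 [ 0.46644304 -0.22713871]
 [ 0.53125934 -0.25189805]
 [ 0.4919367  -0.35357834]] centre [ 0.47927386 -0.2901374 ] [0.10807292 0.06938428 0.10901904 0.06939249]
158.3122854006785
159.09351326512274
68.85410167854508
68.85710043073261
0.09 [ 0.46840609 -0.31893912] [ 0.49294721 -0.25603678] [ 0.48067665 -0.28748795]
0.1 [ 0.46652131 -0.31715218] [ 0.49031465 -0.2561665 ] [ 0.47841798 -0.28665934]
0.11 [ 0.46463652 -0.31536524] [ 0.48768209 -0.25629621] [ 0.47615931 -0.28583073]
w5+w2 [array([ 0.42525037, -0.26584905,  0.38208703]), array([ 0.46693263, -0.31876429,  0.09449407])]
w5+w2 [array([ 0.4709351 , -0.26158254,  0.17734611]), array([ 0.41393527, -0.26995108,  0.42789922])]
s3 [array([ 0.46930956, -0.32101508,  0.08178295]), array([ 0.45410822, -0.27004893,  0.14440437])]
[[ 56  60  55  57  71  67  63  61  74  75 108 151 183 219 213 204 151  87
   99 106  99  82  80  87  87]
 [ 59  58  54  57  57  54  70 111 103  94 112 156 181 216 214 203 151  95
  103  65  76 103 136 155 156]
 [108 107 103 104 104 101 100 102 104  93 109 158 186 215 211 205 115  83
 
[... 236 characters left out ...]
94]
 [104 103  97 103 101  99 100 101  97  87 120 168 192 210 209 201 159  94
  101 100  91  68 107 117 121]
 [101 102 101 104  98  98 100 100  98  89 123 165 192 218 209 187 131  90
   97 100 101  99  99 101  95]
 [100  95  98  99  95  94 101 104 100  83 130 167 193 219 207 188 110  94
   97  98  98  98  98 102  84]
 [100 100  97  99  92  95  93  90  95  75 134 169 197 218 209 192  99  93
   97 100  99  98  97 101  95]
 [ 88  75 130 206 243 181 128 103 178 143 134 168 201 216 202 195  86  97
   92 101  96  95 102  96 110]
 [ 88 165 179  35  46  65  96 114 116  96 122 153 184 192 187 177  81  95
   97  99  99  91  96  90 111]]
grip ends rel [-0.02082943  0.00504607] [ 0.01678609 -0.00897516]
```

>>> {"api": "play_rows", "payload": {"series": [[[0.004,-0.005,-0.02,0,0,0,0],[0.004,-0.006,-0.03,0,0,0,0],[0,0,-0.03,0,0,0,0],[0,0,-0.01,0,0,0,0],[0,0,0,0,0,0,0],[0,0,0,0,0,0,0]]]}}

```text
time: 8.1
tool_pos: [0.4815, -0.2927, 0.1903]
tool_rot: [0.001, 0.176, 0.984, -0.001]
contact_force: [0.4, -0.1, -1.2]
gripper_width: 0.157
grasp_force: 59.9
```

```bash
python3 - <<'E'
from h import *
ts=[]
for i in range(5):
    w=grab('wrist','w6'); s=manip.state(); ts.append(np.r_[s['tool_pos'],s['contact_force']])
print(np.round(np.array(ts),4),np.mean(ts,0))
cv2.imwrite('pics/w6b.png',cv2.resize(w['frame'][100:420,160:400],(450,600),interpolation=cv2.INTER_CUBIC))
E
```

```text
[[ 4.8180e-01 -2.9310e-01  1.9090e-01  9.5080e-01 -5.3820e-01 -7.4990e-01]
 [ 4.8180e-01 -2.9330e-01  1.9100e-01  2.0000e-04 -6.4150e-01 -1.6681e+00]
 [ 4.8160e-01 -2.9330e-01  1.9080e-01  1.2180e-01 -8.2180e-01 -1.4388e+00]
 [ 4.8150e-01 -2.9320e-01  1.9040e-01  2.3120e-01  1.2000e-02 -1.0990e+00]
 [ 4.8130e-01 -2.9320e-01  1.9000e-01  1.5300e-02 -5.8970e-01 -2.2963e+00]] [ 0.48158347 -0.29321779  0.19063912  0.26382715 -0.51583174 -1.45041292]
```

View pics/w6b.png

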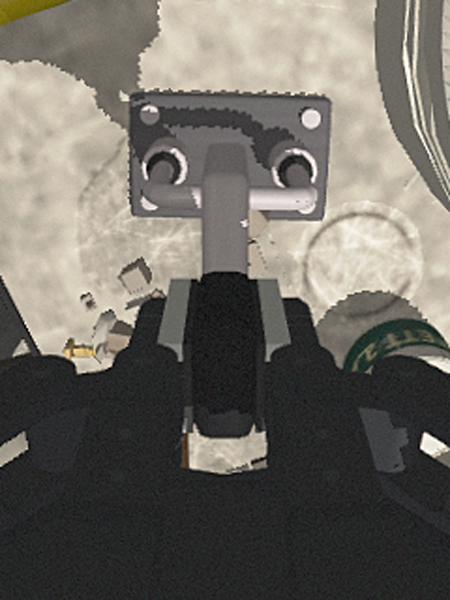

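The hook straddles the bar's middle, square to it (bar at crop y≈196). Next I'm feeling downwards.

>>> {"api": "play_rows", "payload": {"series": [[[-0.001,0,-0.006,0,0,0,0],[0,0,-0.006,0,0,0,0],[0,0,-0.006,0,0,0,0],[0,0,-0.004,0,0,0,0],[0,0,-0.002,0,0,0,0],[0,0,-0.001,0,0,0,0],[0,0,0,0,0,0,0]]]}}

```text
time: 9.05
tool_pos: [0.4797, -0.2928, 0.1632]
tool_rot: [-0.0, 0.176, 0.984, 0.0]
contact_force: [-0.6, 0.1, -1.9]
gripper_width: 0.155
grasp_force: 59.9
```

>>> {"api": "play_rows", "payload": {"series": [[[0,0,-0.002,0,0,0,0],[0,0,-0.002,0,0,0,0],[0,0,-0.001,0,0,0,0],[0,0,0,0,0,0,0]]]}}

```text
time: 9.45
tool_pos: [0.4795, -0.2926, 0.1581]
tool_rot: [-0.0, 0.176, 0.984, 0.0]
contact_force: [-0.5, 0.4, -1.9]
gripper_width: 0.158
grasp_force: 59.9
```

>>> {"api": "play_rows", "payload": {"series": [[[0,0,-0.002,0,0,0,0],[0,0,-0.002,0,0,0,0],[0,0,-0.001,0,0,0,0],[0,0,0,0,0,0,0]]]}}

```text
time: 9.85
tool_pos: [0.4795, -0.2926, 0.1529]
tool_rot: [-0.0, 0.176, 0.984, 0.0]
contact_force: [-0.5, 0.8, -2.3]
gripper_width: 0.157
grasp_force: 59.9
```

>>> {"api": "play_rows", "payload": {"series": [[[0,0,-0.002,0,0,0,0],[0,0,-0.002,0,0,0,0],[0,0,-0.001,0,0,0,0],[0,0,0,0,0,0,0]]]}}

```text
time: 10.25
tool_pos: [0.4795, -0.2926, 0.148]
tool_rot: [-0.0, 0.176, 0.984, 0.0]
contact_force: [0.2, 0.4, -2.2]
gripper_width: 0.151
grasp_force: 59.9
```

>>> {"api": "play_rows", "payload": {"series": [[[0,0,-0.002,0,0,0,0],[0,0,-0.002,0,0,0,0],[0,0,-0.001,0,0,0,0],[0,0,0,0,0,0,0]]]}}

```text
time: 10.65
tool_pos: [0.4795, -0.2926, 0.143]
tool_rot: [-0.0, 0.176, 0.984, 0.0]
contact_force: [0.1, -0.9, -1.5]
gripper_width: 0.156
grasp_force: 59.9
```

>>> {"api": "play_rows", "payload": {"series": [[[0,0,-0.002,0,0,0,0],[0,0,-0.001,0,0,0,0],[0,0,0,0,0,0,0],[0,0,0,0,0,0,0]]]}}

```text
time: 11.05
tool_pos: [0.4796, -0.2927, 0.1403]
tool_rot: [-0.0, 0.176, 0.984, 0.0]
contact_force: [0.0, -0.2, -2.0]
gripper_width: 0.159
grasp_force: 59.9
```

>>> {"api": "play_rows", "payload": {"series": [[[0,0,-0.002,0,0,0,0],[0,0,-0.001,0,0,0,0],[0,0,0,0,0,0,0],[0,0,0,0,0,0,0]]]}}

```text
time: 11.45
tool_pos: [0.4796, -0.2927, 0.1372]
tool_rot: [-0.0, 0.176, 0.984, 0.0]
contact_force: [0.1, -0.3, -2.4]
gripper_width: 0.152
grasp_force: 59.9
```

>>> {"api": "play_rows", "payload": {"series": [[[0,0,-0.002,0,0,0,0],[0,0,-0.001,0,0,0,0],[0,0,0,0,0,0,0],[0,0,0,0,0,0,0]]]}}

```text
time: 11.85
tool_pos: [0.4799, -0.2929, 0.1349]
tool_rot: [0.0, 0.176, 0.984, -0.0]
contact_force: [-0.3, 0.5, 1.8]
gripper_width: 0.154
grasp_force: 60.4
```

>>> {"api": "play_rows", "payload": {"series": [[[0,0,-0.002,0,0,0,0],[0,0,-0.001,0,0,0,0],[0,0,0,0,0,0,0],[0,0,0,0,0,0,0]]]}}

```text
time: 12.25
tool_pos: [0.4798, -0.2928, 0.1314]
tool_rot: [0.0, 0.176, 0.984, -0.0]
contact_force: [0.2, 0.9, 2.2]
gripper_width: 0.156
grasp_force: 60.6
```

The gate touched near TCP z 0.136 and is yielding at about 4 N.

>>> {"api": "play_rows", "payload": {"series": [[[0,0,-0.002,0,0,0,0],[0,0,-0.002,0,0,0,0],[0,0,-0.002,0,0,0,0],[0,0,0,0,0,0,0]]]}}

```text
time: 12.65
tool_pos: [0.4802, -0.293, 0.1256]
tool_rot: [0.001, 0.176, 0.984, -0.0]
contact_force: [0.9, -0.7, 4.7]
gripper_width: 0.155
grasp_force: 60.8
```

>>> {"api": "play_rows", "payload": {"series": [[[0,0,-0.002,0,0,0,0],[0,0,-0.002,0,0,0,0],[0,0,-0.001,0,0,0,0],[0,0,0,0,0,0,0]]]}}

```text
time: 13.05
tool_pos: [0.4799, -0.293, 0.1208]
tool_rot: [0.0, 0.176, 0.984, -0.0]
contact_force: [-1.0, -0.0, 4.4]
gripper_width: 0.154
grasp_force: 61.0
```

>>> {"api": "play_rows", "payload": {"series": [[[0,0,-0.002,0,0,0,0],[0,0,-0.002,0,0,0,0],[0,0,0,0,0,0,0]]]}}

```text
time: 13.35
tool_pos: [0.4795, -0.2929, 0.1164]
tool_rot: [-0.0, 0.176, 0.984, -0.0]
contact_force: [-1.1, -0.2, 5.0]
gripper_width: 0.154
grasp_force: 61.0
```

>>> {"api": "play_rows", "payload": {"series": [[[0,0,-0.002,0,0,0,0],[0,0,-0.001,0,0,0,0],[0,0,0,0,0,0,0]]]}}

```text
time: 13.65
tool_pos: [0.4793, -0.2927, 0.1133]
tool_rot: [-0.001, 0.176, 0.984, 0.0]
contact_force: [-2.3, 0.5, 4.2]
gripper_width: 0.154
grasp_force: 61.0
```

>>> {"api": "play_rows", "payload": {"series": [[[0,0,-0.001,0,0,0,0],[0,0,-0.001,0,0,0,0],[0,0,0,0,0,0,0]]]}}

```text
time: 13.95
tool_pos: [0.4792, -0.2926, 0.1111]
tool_rot: [-0.001, 0.176, 0.984, 0.0]
contact_force: [-2.1, -0.2, 4.2]
gripper_width: 0.156
grasp_force: 61.0
```

>>> {"api": "play_rows", "payload": {"series": [[[0,0,-0.001,0,0,0,0],[0,0,-0.001,0,0,0,0],[0,0,0,0,0,0,0]]]}}

```text
time: 14.25
tool_pos: [0.4788, -0.2922, 0.1085]
tool_rot: [-0.001, 0.176, 0.984, 0.0]
contact_force: [-3.1, 1.3, 3.5]
gripper_width: 0.156
grasp_force: 61.0
```

>>> {"api": "play_rows", "payload": {"series": [[[0,0,-0.001,0,0,0,0],[0,0,-0.001,0,0,0,0],[0,0,0,0,0,0,0]]]}}

```text
time: 14.55
tool_pos: [0.4795, -0.2923, 0.106]
tool_rot: [-0.0, 0.177, 0.984, 0.0]
contact_force: [-0.9, 0.1, -1.2]
gripper_width: 0.152
grasp_force: 60.0
```

>>> {"api": "play_rows", "payload": {"series": [[[0,0,-0.001,0,0,0,0],[0,0,0,0,0,0,0],[0,0,0,0,0,0,0]]]}}

```text
time: 14.85
tool_pos: [0.4797, -0.2928, 0.1062]
tool_rot: [0.0, 0.176, 0.984, -0.0]
contact_force: [0.1, -0.1, -2.2]
gripper_width: 0.153
grasp_force: 60.0
```

The push vanished near TCP z 0.107, so the bar is past the gate. Now pulling up until the gate catches it.

>>> {"api": "play_rows", "payload": {"series": [[[0,0,0.003,0,0,0,0],[0,0,0.003,0,0,0,0],[0,0,0.003,0,0,0,0],[0,0,0.001,0,0,0,0],[0,0,0,0,0,0,0],[0,0,0,0,0,0,0]]]}}

```text
time: 15.45
tool_pos: [0.4796, -0.2927, 0.1163]
tool_rot: [0.0, 0.176, 0.984, -0.0]
contact_force: [0.2, -0.1, -3.0]
gripper_width: 0.155
grasp_force: 60.0
```

>>> {"api": "play_rows", "payload": {"series": [[[0,0,0.001,0,0,0,0],[0,0,0.001,0,0,0,0],[0,0,0,0,0,0,0]]]}}

```text
time: 15.75
tool_pos: [0.4797, -0.2928, 0.1184]
tool_rot: [0.0, 0.176, 0.984, -0.0]
contact_force: [0.4, 0.6, -1.6]
gripper_width: 0.158
grasp_force: 60.0
```

>>> {"api": "play_rows", "payload": {"series": [[[0,0,0.001,0,0,0,0],[0,0,0,0,0,0,0],[0,0,0,0,0,0,0]]]}}

```text
time: 16.05
tool_pos: [0.4797, -0.2927, 0.1193]
tool_rot: [0.0, 0.176, 0.984, -0.0]
contact_force: [-0.6, 0.4, -1.9]
gripper_width: 0.157
grasp_force: 60.0
```

>>> {"api": "play_rows", "payload": {"series": [[[0,0,0.001,0,0,0,0],[0,0,0,0,0,0,0],[0,0,0,0,0,0,0]]]}}

```text
time: 16.35
tool_pos: [0.4796, -0.2928, 0.1204]
tool_rot: [0.0, 0.176, 0.984, -0.0]
contact_force: [-0.1, 0.5, -1.6]
gripper_width: 0.155
grasp_force: 60.0
```

>>> {"api": "play_rows", "payload": {"series": [[[0,0,0.001,0,0,0,0],[0,0,0,0,0,0,0],[0,0,0,0,0,0,0]]]}}

```text
time: 16.65
tool_pos: [0.4795, -0.2927, 0.1211]
tool_rot: [-0.0, 0.176, 0.984, 0.0]
contact_force: [-0.1, 0.8, -2.2]
gripper_width: 0.153
grasp_force: 60.0
```

>>> {"api": "play_rows", "payload": {"series": [[[0,0,0.001,0,0,0,0],[0,0,0,0,0,0,0],[0,0,0,0,0,0,0]]]}}

```text
time: 16.95
tool_pos: [0.4794, -0.2926, 0.1218]
tool_rot: [-0.0, 0.176, 0.984, 0.0]
contact_force: [0.3, -0.4, -5.2]
gripper_width: 0.154
grasp_force: 59.8
```

>>> {"api": "play_rows", "payload": {"series": [[[0,0,0.001,0,0,0,0],[0,0,0,0,0,0,0],[0,0,0,0,0,0,0]]]}}

```text
time: 17.25
tool_pos: [0.4793, -0.2925, 0.1226]
tool_rot: [-0.0, 0.176, 0.984, 0.0]
contact_force: [0.7, -0.2, -8.0]
gripper_width: 0.153
grasp_force: 59.3
```

>>> {"api": "play_rows", "payload": {"series": [[[0,0,0.0005,0,0,0,0],[0,0,0,0,0,0,0],[0,0,0,0,0,0,0],[0,0,0,0,0,0,0],[0,0,0,0,0,0,0],[0,0,0,0,0,0,0]]]}}

```text
time: 17.85
tool_pos: [0.4793, -0.2925, 0.1234]
tool_rot: [-0.0, 0.176, 0.984, 0.0]
contact_force: [0.0, -0.8, -11.9]
gripper_width: 0.158
grasp_force: 58.8
```

>>> {"api": "play_rows", "payload": {"series": [[[0,0,-0.003,0,0,0,0],[0,0,-0.003,0,0,0,0],[0,0,-0.003,0,0,0,0],[0,0,-0.003,0,0,0,0],[0,0,-0.003,0,0,0,0],[0,0,-0.0015,0,0,0,0],[0,0,0,0,0,0,0],[0,0,0,0,0,0,0]]]}}

```text
time: 18.65
tool_pos: [0.4797, -0.2928, 0.1073]
tool_rot: [0.0, 0.176, 0.984, -0.0]
contact_force: [0.2, -0.2, -1.8]
gripper_width: 0.156
grasp_force: 59.9
```

>>> {"api": "play_rows", "payload": {"series": [[[0,0,-0.001,0,0,0,0],[0,0,0,0,0,0,0],[0,0,0,0,0,0,0]]]}}

```text
time: 18.95
tool_pos: [0.4796, -0.2927, 0.1063]
tool_rot: [0.0, 0.176, 0.984, -0.0]
contact_force: [0.4, -0.2, -2.0]
gripper_width: 0.155
grasp_force: 59.9
```

>>> {"api": "play_rows", "payload": {"series": [[[0,0,-0.001,0,0,0,0],[0,0,0,0,0,0,0],[0,0,0,0,0,0,0]]]}}

```text
time: 19.25
tool_pos: [0.4796, -0.2927, 0.1052]
tool_rot: [-0.0, 0.176, 0.984, 0.0]
contact_force: [-1.0, -0.4, -2.0]
gripper_width: 0.153
grasp_force: 59.9
```

>>> {"api": "play_rows", "payload": {"series": [[[0,0,-0.001,0,0,0,0],[0,0,0,0,0,0,0],[0,0,0,0,0,0,0]]]}}

```text
time: 19.55
tool_pos: [0.4798, -0.2928, 0.1045]
tool_rot: [0.0, 0.176, 0.984, -0.0]
contact_force: [-0.2, -0.9, -0.6]
gripper_width: 0.155
grasp_force: 60.1
```

>>> {"api": "play_rows", "payload": {"series": [[[0,0,-0.001,0,0,0,0],[0,0,0,0,0,0,0],[0,0,0,0,0,0,0]]]}}

```text
time: 19.85
tool_pos: [0.4799, -0.293, 0.1039]
tool_rot: [0.0, 0.176, 0.984, -0.0]
contact_force: [-0.9, -0.5, 2.8]
gripper_width: 0.154
grasp_force: 60.5
```

>>> {"api": "play_rows", "payload": {"series": [[[0,0,-0.001,0,0,0,0],[0,0,0,0,0,0,0],[0,0,0,0,0,0,0]]]}}

```text
time: 20.15
tool_pos: [0.48, -0.2931, 0.1032]
tool_rot: [0.0, 0.176, 0.984, -0.0]
contact_force: [-1.5, 1.0, 5.5]
gripper_width: 0.157
grasp_force: 60.9
```

>>> {"api": "play_rows", "payload": {"series": [[[0,0,0.0018,0,0,0,0],[0,0,0,0,0,0,0],[0,0,0,0,0,0,0]]]}}

```text
time: 20.45
tool_pos: [0.4797, -0.2928, 0.104]
tool_rot: [0.0, 0.176, 0.984, -0.0]
contact_force: [0.4, -0.6, 1.6]
gripper_width: 0.153
grasp_force: 60.5
```

>>> {"api": "play_rows", "payload": {"series": [[[0,0,0,0,0,0,0.18],[0,0,0,0,0,0,0.19],[0,0,0,0,0,0,0.2],[0,0,0,0,0,0,0.21],[0,0,0,0,0,0,0.23]]]}}

```text
time: 20.95
tool_pos: [0.4796, -0.2927, 0.104]
tool_rot: [-0.0, 0.176, 0.984, 0.0]
contact_force: [0.4, -0.2, -0.3]
gripper_width: 0.232
grasp_force: 0.0
```

```bash
python3 - <<'E'
from h import *
w=grab('wrist','w7'); 
cv2.imwrite('pics/w7b.png',cv2.resize(w['frame'][100:420,160:400],(450,600),interpolation=cv2.INTER_CUBIC))
E
```

```text
(no output)
```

View pics/w7b.png

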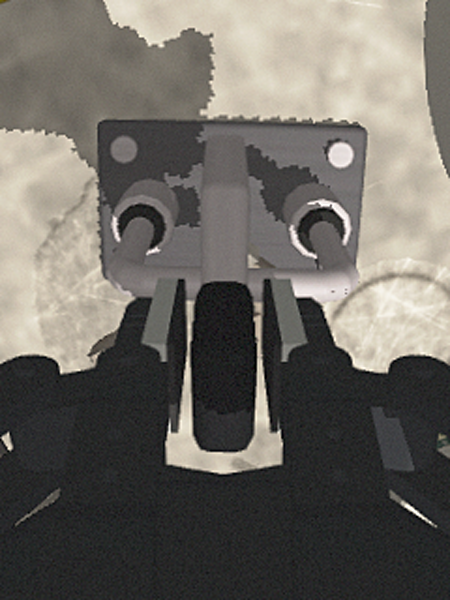

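The grip at (222,365) is free between the pads, and the hook is upright on the bar. Opening wider and backing off upwards.

>>> {"api": "play_rows", "payload": {"series": [[[0,0,0,0,0,0,0.3],[0,0,0,0,0,0,0.4],[0,0,0,0,0,0,0.45],[0,0,0.005,0,0,0,0.45],[0,0,0.015,0,0,0,0.45],[0,0,0.02,0,0,0,0.45],[0,0,0.03,0,0,0,0.45],[0,0,0.03,0,0,0,0.45],[0,0,0.03,0,0,0,0.45],[0,0,0.02,0,0,0,0.45]]]}}

```text
time: 22.0
tool_pos: [0.4804, -0.2933, 0.2587]
tool_rot: [0.002, 0.176, 0.984, -0.001]
contact_force: [-0.3, -0.1, 0.2]
gripper_width: 0.451
grasp_force: 0.0
```

>>> {"api": "play_rows", "payload": {"series": [[[0,0,0,0,0,0,0.45],[0,0,0,0,0,0,0.45],[0,0,0,0,0,0,0.45],[0,0,0,0,0,0,0.45],[0,0,0,0,0,0,0.45],[0,0,0,0,0,0,0.45],[0,0,0,0,0,0,0.45],[0,0,0,0,0,0,0.45],[0,0,0,0,0,0,0.45],[0,0,0,0,0,0,0.45]]]}}

```text
time: 23.0
tool_pos: [0.4796, -0.2928, 0.2542]
tool_rot: [0.0, 0.176, 0.984, -0.0]
contact_force: [-0.4, -0.4, -0.3]
gripper_width: 0.453
grasp_force: 0.0
```

```bash
python3 - <<'E'
from h import *
w0=grab('wrist','w8'); 
for i in range(6): w=grab('wrist','w9')
print(np.abs(w0['frame'].astype(int)-w['frame']).max(2)[100:300,160:400].__gt__(60).sum())
cv2.imwrite('pics/w9b.png',cv2.resize(w['frame'][100:420,160:400],(450,600),interpolation=cv2.INTER_CUBIC))
E
```

```text
25
```

View pics/w9b.png

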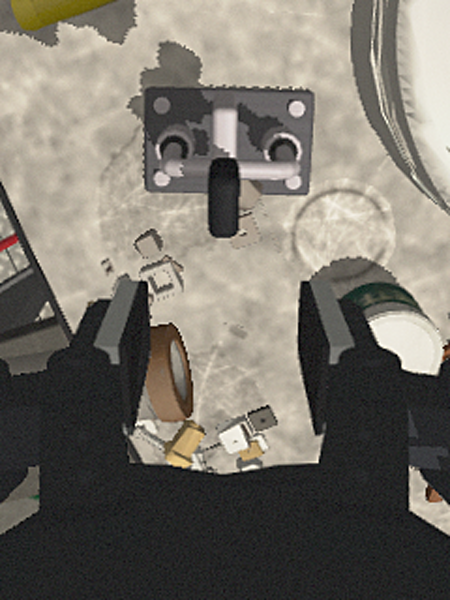

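The hook hangs upright on the bar, with its grip at (223,197) and the bar at crop y≈168. It is at rest and the arm is clear of it. Handing in.

```bash
python3 -c "
from plant import manip
print(manip.job_done())"
```

```text
the job is handed in; nothing more can be done
None
```

I handed the job in at about 23 s; no verdict came back. The hook was hanging upright and at rest on the crossbar, after its gate passed the bar at 4–7 N and then held a pull of about 6–10 N for half a second.

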